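Slip a long clay piece into the damp box

TASK

Slide the clear lid of the green damp box fully open, put the oblong clay piece inside, flat on the plaster floor with its pricked face up, and slide the lid fully shut again. The piece is longer than the opening, so tilt it nose first under the lid and then lay it level; set it down gently, without dropping it into the box, and do not disturb the round clay form.

Things in the scene. Friction and masses are not known exactly. Their poses are not given: they have to be found in the camera images.
- damp_box: Damp box, fixed: an open-topped green tub 216 (x) by 158 (y) by 82 mm high with 6 mm walls and a white plaster floor 10 mm thick; inside 204 by 146 mm, 72 mm from the plaster to the underside of the lid. Origin: centre of its underside, on the table. Its x axis runs along its length, away from the robot, its z axis up; it stands turned up to 0.25 rad either way. The opening appears at its far (+x) end.
- lid (a joint): Sliding lid of the damp box, a clear sheet 216 by 158 by 6 mm with orange end strips, lying on the tub's rim (its top is 88 mm above the table). 0 = shut; grows in m as it slides along the box's -x, towards the robot, to a stop at 0.122. Fully open it leaves an opening 122 mm long (box x from -20 to +102 mm) at the far end. It cannot lift, slides with about 1.5 N of friction and stays where it is left.
- lid_rib (a point): Middle of the top edge of the lid's orange push rib. The rib is 12 mm thick (x), 100 mm long (y) and stands 26 mm above the lid's top, its top 114 mm above the table. With the lid shut it is at box x = +50 mm, fully open at -72 mm. Push it from the far side to open, from the near side to shut.
- piece_centre (a point): Centre of the oblong clay piece to be stored: pale grey-green leather-hard clay, solid and stiff, 160 (its x) by 48 (its y) by 44 mm high (z), about 350 g, top face pricked with dark dots; z up out of that face. Its two ends are alike. It lies level, dots up, on one of two 12 mm thick slatted wooden boards, so that its centre starts 34 mm above the table; inside the box, flat on the plaster, its centre is 32 mm above the table.
- round_form: Round pricked clay form, 104 mm across and 50 mm high, loose, on the other board; leave it alone. Origin: centre of its underside.
Mind the look-alikes: they are no part of the job. What is shaped like the part that bears piece_centre but orange or pink is not meant.

How it is judged:
By the outcome, as a careful person would: the job done as asked, in the order asked, and still so for the second after the job is handed in, with the robot touching nothing.
It also fails if it takes over 58 s, if anything falls off the work surface, if the arm or the gripper's body presses on something with over 40 N, if the wrist force passes 120 N, or if a joint passes its speed limit or range.

ROBOT

A 6-joint arm with a two-finger parallel gripper is mounted at the origin on the work surface. World frame = base frame: x ahead of the robot, y to its left, z up, the work surface at z = 0. Lengths are in m, angles in rad, forces in N, time in s.
With the tool pointing down it reaches from about 0.4 to 0.925 m from the base axis. Payload 12.5 kg.
Tool frame: the origin (TCP) lies midway between the tips of the shut fingers; the grasp point (between the pads) lies 19 mm behind it; z points along the fingers, y is the line along which they close (so a half turn about z gives the same grasp; the last joint's range is limited). The gripper opens to 95 mm and grips with 3 to 60 N. Pads are 20 mm wide; open, the fingers measure 119 mm over their backs; the gripper's body (75 mm by 180 mm) begins 59 mm behind the grasp point.
Start: joints at [-1.394, 0.491, 1.559, -0, 1.092, -0.106], TCP at [0.174, -0.6, 0.215] pointing down, gripper open.
Joint ranges: [-3.1, 3.1], [-0.84, 2.19], [0.05, 2.79], [-1.13, 4.28], [0.06, 2.93], [-2.69, 2.69]. Speed limits (rad/s): [2.22, 2.22, 2.79, 3.14, 3.14, 3.14].

INTERFACE

Orientations are given as a rotation vector (axis times angle).
In Python, from bench import * gives the robot as it stands.
- The arm moves only by the shell command python3 -m pendant 'ROWS' [FORCE]. ROWS is JSON, a list of rows, each an object with "xyz": the shift along the tool's x, y, z in mm, a list of three; "rot": the turn, a rotation vector about the tool's x, y, z in degrees, a list of three; "fingers": the opening in per cent of the stroke, from 0 (shut) to 100 (fully open). A call has 1 to 12 rows; each row shifts and turns the commanded pose from where the row before left it, along the tool's axes as they then stand; what a row does not reach is not made up. A row lasts 1/8 s, in which the tool goes at most 62.5 mm and 10.7 degrees, less where a joint would pass 70% of its speed; a pose out of reach is approached as far as the arm can. A call with a gripper value outside its range is refused whole. The fingers move at their own pace and stop on an object; FORCE is the grip in N (left out, the last holds). Time passes only in rows, so rows that do not move let the fingers close. It gives the time, the measured TCP pose, the force, the opening and the grip force at its end, in the units of the state.
- state(): the state, without advancing time (a new reading comes with each control period).
- grab_frame(name): name is "scene" or "top"; returns (picture, depth): 384x512x3 uint8, blue, green, red; 384x512 float32, m along the optical axis (not along the pixel's ray), 0 where there is no reading.
- calibration(name): a dict with "mtx" (3x3 intrinsics, pixels), "R" (3x3) and "t" (3): a world point X has camera coordinates R X + t. Camera axes: x right, y down, z forward; pixel columns grow to the right and rows downward; lengths in m; the calibration is good to about 2 mm. A picture is of the moment at which its call begins. calibration takes no time and is no camera call.
- sign_off(): hands the job in; it is judged then, once.
Trained networks look in the newest picture that a camera, given by its name, has taken for a name from the list of things; names that differ only in an ending like _2 or _b are one class to them, and where a whole thing is asked for, a point or a joint stands for the part that bears it (a point fixed in the world has none). Each returns a list of dicts, best first, with "confidence" (0 to 1); they miss things now and then, are a little off and sometimes report something else, mostly with a low value. They report only what shows in the picture. A call takes as long as a camera call. They do not tell look-alikes from the thing itself.
- find_in(name, camera): "location" ([x, y, z] in m, in world coordinates, good to about 4 mm: the middle of the surface that is visible of it).
The state is a dict: "clock": time; "joint_positions": joint angles; "qvel": joint speeds; "tau": joint torques, N m; "eef_pos": TCP position; "eef_rot": TCP orientation; "force": force on the tool from outside, world axes, zero at the start; "ft_torque": the same for the moment, N m; "width": finger opening in m; "finger_force": force on a finger pad.
Only numpy, scipy, OpenCV 4.12 (cv2) and the standard library are available. Lean on these libraries where they do the work, as an engineer would, in place of code of your own. Each camera call takes 0.05 s, during which the arm holds its last target. There are 200 camera calls.

## Working session

There is one attempt and no reset: what is moved stays moved. The work goes in short steps, Python scripts to look and compute and a shell command to move; the robot and the scene stay as the last step left them, time stands still between calls to the robot, and variables do not carry over. Pictures are saved under pics/ and viewed, at most 10 in all, crops included, and the job is handed in when it is done.

```bash
mkdir -p pics; ls
python3 - <<'E'
from bench import *
import cv2,numpy as np
s=state();print(s)
for n in("scene","top"):
    p,d=grab_frame(n);cv2.imwrite(f"pics/{n}0.png",p);np.save(f"pics/{n}0.npy",d)
    print(n,calibration(n))
    for k in("damp_box","lid","lid_rib","piece_centre","round_form"):
        print(k,[(np.round(r["location"],3).tolist(),round(r["confidence"],2)) for r in find_in(k,n)])
E
```

```text
pics
{'clock': 0.0, 'joint_positions': array([-1.39359398e+00,  4.91597863e-01,  1.55946494e+00,  2.54933089e-05,
        1.09166975e+00, -1.05629142e-01]), 'qvel': array([-0.00116727, -0.001015  ,  0.00123037, -0.0006714 ,  0.0011334 ,
       -0.00101924]), 'tau': array([ 2.17834553e-03, -6.12638283e+01, -2.58178908e+01,  6.93047815e-02,
        4.82777855e-02, -1.26368022e-04]), 'eef_pos': array([ 0.17438967, -0.59992539,  0.21403261]), 'eef_rot': array([-3.10910554e+00, -4.42612400e-01,  2.85514768e-05]), 'force': array([ 0.05523647, -0.94143478, -0.55472048]), 'ft_torque': array([-0.01551589,  0.00824827, -0.03282295]), 'finger_force': 0.0, 'width': 0.09507129343927133}
scene {'mtx': array([[466.51417571,   0.        , 253.65471988],
       [  0.        , 466.51417571, 189.34252398],
       [  0.        ,   0.        ,   1.        ]]), 'R': array([[-0.38954253,  0.92092261, -0.01257607],
       [ 0.7321987 ,  0.30137304, -0.61078585],
       [-0.55869642, -0.24713525, -0.79169595]]), 't': array([ 0.18556203, -0.23610322,  1.83068204])}
damp_box [([0.608, 0.05, 0.09], 0.84)]
lid [
[... 193 characters left out ...]
5, 0.302, 0.056], 0.66)]
top {'mtx': array([[431.40530675,   0.        , 255.27462238],
       [  0.        , 431.40530675, 189.71769714],
       [  0.        ,   0.        ,   1.        ]]), 'R': array([[-0.00701638, -0.99961176, -0.02696465],
       [-0.99219048,  0.01031742, -0.12430448],
       [ 0.12453442,  0.0258819 , -0.99187767]]), 't': array([3.68332486e-04, 4.39456408e-01, 1.27340804e+00])}
damp_box [([0.57, 0.043, 0.086], 0.93), ([0.554, 0.04, 0.086], 0.31)]
lid [([0.554, 0.041, 0.086], 0.83), ([0.481, 0.296, 0.063], 0.59)]
lid_rib [([0.564, 0.041, 0.092], 0.98)]
piece_centre [([0.346, 0.02, 0.046], 0.95), ([0.489, -0.337, 0.052], 0.73)]
round_form [([0.479, 0.294, 0.063], 0.97)]
```

View pics/top0.png

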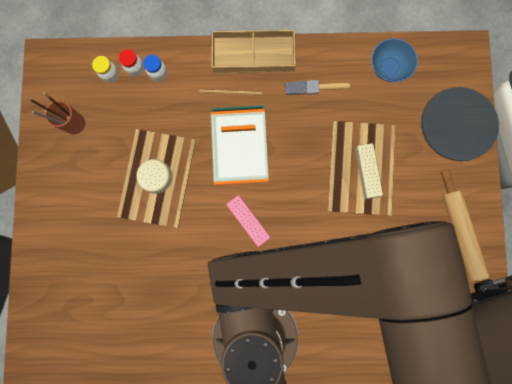

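View pics/scene0.png

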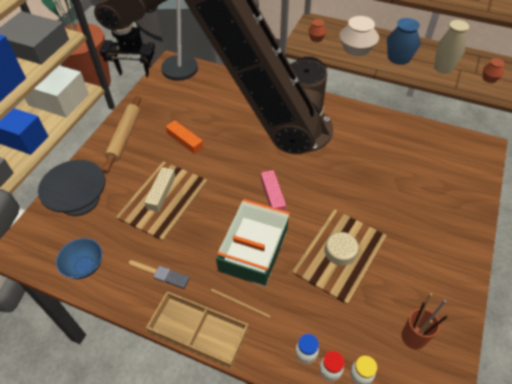

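Top picture: the pale dotted oblong is at (370,172) on the right-hand board. The look-alikes are pink at (248,220) and orange at scene (184,135). The pale one fits: it is grey-green, dotted and on a slatted board. The box is at (240,146) and the round form at (154,176).

```bash
cat > h.py <<'E'
from bench import *
import cv2,numpy as np
def world(name,d,mask):
    c=calibration(name);v,u=np.nonzero(mask&(d>0));z=d[v,u]
    K=c["mtx"];P=np.c_[(u-K[0,2])/K[0,0]*z,(v-K[1,2])/K[1,1]*z,z]
    return (P-c["t"])@c["R"],u,v
def rect(P):
    (cx,cy),(w,h),a=cv2.minAreaRect((P[:,:2]*1000).astype(np.float32))
    if w<h: w,h,a=h,w,a+90
    return np.round([cx,cy,w,h,(a+90)%180-90,np.median(P[:,2])*1000],1)
E
python3 - <<'E'
from h import *
for n in("top","scene"):
    p=cv2.imread(f"pics/{n}0.png");d=np.load(f"pics/{n}0.npy")
    hsv=cv2.cvtColor(p,cv2.COLOR_BGR2HSV)
    W=np.zeros(d.shape+(3,));P,u,v=world(n,d,d>0);W[v,u]=P
    inb=lambda x0,x1,y0,y1,z0,z1:(W[...,0]>x0)&(W[...,0]<x1)&(W[...,1]>y0)&(W[...,1]<y1)&(W[...,2]>z0)&(W[...,2]<z1)
    # piece
    print(n,"piece",rect(W[inb(.35,.65,-.45,-.22,.045,.07)]))
    print("board?",rect(W[inb(.35,.65,-.45,-.2,.009,.07)]))
    print("round",rect(W[inb(.35,.65,.2,.4,.05,.09)]))
    # orange in box region
    o=(hsv[...,0]<14)&(hsv[...,1]>190)&(hsv[...,2]>150)&inb(.4,.75,-.1,.15,.06,.13)
    k,l,st,_=cv2.connectedComponentsWithStats(o.astype(np.uint8))
    for i in range(1,k):
        if st[i,4]>15: print("orange",st[i],rect(W[l==i]))
    print("box top",rect(W[inb(.4,.75,-.1,.2,.07,.13)]), np.percentile(W[inb(.4,.75,-.1,.2,.07,.13)][:,2],[5,50,95]))
p=cv2.imread("pics/top0.png");a=cv2.resize(p[90:200,190:290],(400,440),interpolation=2);b=cv2.resize(p[110:220,325:400],(300,440),interpolation=2)
cv2.imwrite("pics/crop1.png",np.hstack([a,b]))
E
```

```text
top piece [ 492.1 -342.7  160.6   50.2    8.6   55.4]
board? [ 508.2 -328.6  281.4  191.3   -4.9   13. ]
round [483.4 299.5  97.7  97.4 -89.7  61.3]
orange [211 109  54   5  71] [666.5  45.7 156.1   7.5 -87.9  88.4]
orange [222 128  32   3  43] [605.9  44.4  89.6   2.9 -87.4 109.6]
box top [568.5  41.5 231.7 158.2   2.5  87.8] [0.08285957 0.08784684 0.09481673]
scene piece [ 492.6 -343.4  163.8   51.9    8.3   56.4]
board? [ 500.8 -328.6  297.   225.5   -3.1   14.3]
round [486.1 299.3  99.1  98.2 -50.8  61.9]
orange [235 237  28  11  73] [614.2  43.   87.5   9.4 -87.4 114.9]
box top [568.1  39.6 234.5 159.7   2.8  88.8] [0.08187635 0.08876781 0.10387406]
```

View pics/crop1.png

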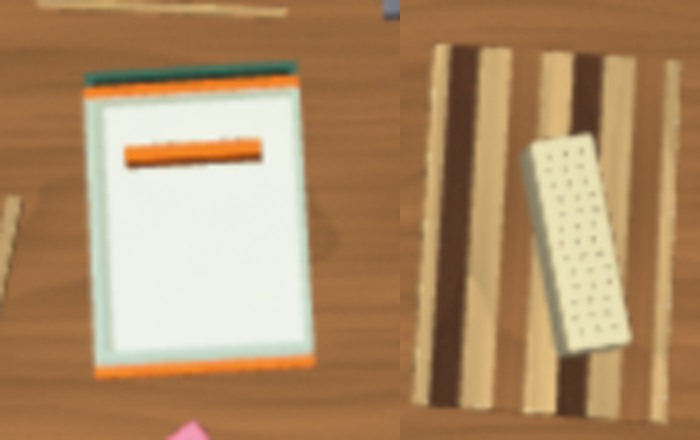

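The crop shows the pale dotted piece on its slatted board, so it's the one. The lid is slightly ajar already: green rim shows beyond the far strip at crop (190,75). First I'll go to the far side of the rib.

```bash
cat >> h.py <<'E'
from scipy.spatial.transform import Rotation as Rn
def down(yaw,lean=0):
    """tool pointing down, tool x at yaw deg, leaning by lean deg about tool y"""
    a=np.radians(yaw);c,s=np.cos(a),np.sin(a)
    return Rn.from_matrix(np.array([[c,s,0],[s,-c,0],[0,0,-1.]]))*Rn.from_euler("y",lean,degrees=True)
def go(xyz,R):
    """turn first (tool rotvec deg), then shift in mm in the turned tool"""
    s=state();R0=Rn.from_rotvec(s["eef_rot"])
    rv=(R0.inv()*R).as_rotvec(degrees=True);d=R.inv().apply((np.array(xyz)-s["eef_pos"])*1000)
    print("turn",np.round(rv,2),"shift",np.round(d,1))
E
python3 - <<'E'
from h import *
go([.652,.046,.214],down(2.6))
p=cv2.imread("pics/scene0.png");d=np.load("pics/scene0.npy")
# far wall of tub seen in scene: green pixels
hsv=cv2.cvtColor(p,cv2.COLOR_BGR2HSV)
for n in("top","scene"):
    p=cv2.imread(f"pics/{n}0.png");d=np.load(f"pics/{n}0.npy");hsv=cv2.cvtColor(p,cv2.COLOR_BGR2HSV)
    m=(hsv[...,0]>65)&(hsv[...,0]<100)&(hsv[...,1]>90)&(hsv[...,2]<130)
    P,u,v=world(n,d,m);k=(P[:,0]>.6)&(P[:,0]<.75)&(abs(P[:,1]-.04)<.1);P=P[k]
    print(n,len(P),rect(P),np.round(np.percentile(P,[3,25,50,75,97],axis=0),3).tolist())
E
```

```text
turn [ 1.00e-02 -0.00e+00  1.36e+01] shift [ 506.4 -623.9    0.7]
top 70 [678.2  47.7 148.7   4.8 -87.1  80.8] [[0.673, -0.024, 0.073], [0.676, 0.013, 0.079], [0.678, 0.043, 0.081], [0.679, 0.083, 0.083], [0.683, 0.119, 0.087]]
scene 481 [669.9  46.6 153.2  33.9 -88.5  54.9] [[0.673, -0.024, 0.023], [0.68, 0.009, 0.038], [0.682, 0.047, 0.055], [0.684, 0.086, 0.07], [0.687, 0.122, 0.084]]
```

```bash
python3 -m pendant '[{"rot":[0,0,6.8],"fingers":0},{"rot":[0,0,6.8]},{"xyz":[36,-44.5,0]},{"xyz":[36,-44.5,0]},{"xyz":[36,-44.5,0]},{"xyz":[36,-44.5,0]},{"xyz":[36,-44.5,0]},{"xyz":[36,-44.5,0]},{"xyz":[36,-44.5,0]},{"xyz":[36,-44.5,0]},{"xyz":[36,-44.5,0]},{"xyz":[36,-44.5,0]}]' 20
python3 -m pendant '[{"xyz":[36,-44.5,0]},{"xyz":[36,-44.5,0]},{"xyz":[36,-44.5,0]},{"xyz":[36,-44.5,0]},{"xyz":[0,0,0]},{"xyz":[0,0,0]}]'
python3 -c "
from h import *
go([.652,.045,.098],down(2.6))"
```

```text
turn [ 1.00e-02 -0.00e+00  1.36e+01] shift [ 506.3 -622.9  116.7]schema error: expected keys xyz, rot, fingers
schema error: expected keys xyz, rot, fingers
```

```bash
python3 -m pendant '[{"xyz":[0,0,0],"rot":[0,0,6.8],"fingers":0},{"xyz":[0,0,0],"rot":[0,0,6.8],"fingers":0},{"xyz":[36,-44.5,0],"rot":[0,0,0],"fingers":0},{"xyz":[36,-44.5,0],"rot":[0,0,0],"fingers":0},{"xyz":[36,-44.5,0],"rot":[0,0,0],"fingers":0},{"xyz":[36,-44.5,0],"rot":[0,0,0],"fingers":0},{"xyz":[36,-44.5,0],"rot":[0,0,0],"fingers":0},{"xyz":[36,-44.5,0],"rot":[0,0,0],"fingers":0},{"xyz":[36,-44.5,0],"rot":[0,0,0],"fingers":0},{"xyz":[36,-44.5,0],"rot":[0,0,0],"fingers":0},{"xyz":[36,-44.5,0],"rot":[0,0,0],"fingers":0},{"xyz":[36,-44.5,0],"rot":[0,0,0],"fingers":0}]' 20
python3 -m pendant '[{"xyz":[36,-44.5,0],"rot":[0,0,0],"fingers":0},{"xyz":[36,-44.5,0],"rot":[0,0,0],"fingers":0},{"xyz":[36,-44.5,0],"rot":[0,0,0],"fingers":0},{"xyz":[36,-44.5,0],"rot":[0,0,0],"fingers":0},{"xyz":[0,0,0],"rot":[0,0,0],"fingers":0},{"xyz":[0,0,0],"rot":[0,0,0],"fingers":0}]'
python3 -c "
from h import *
go([.652,.045,.098],down(2.6))"
```

```text
clock: 2.1
eef_pos: [0.5149, -0.1376, 0.2149]
eef_rot: [3.14, 0.071, 0.001]
force: [0.5, -0.3, -0.3]
width: 0.0005
finger_force: 0.0
clock: 2.85
eef_pos: [0.6492, 0.0449, 0.2143]
eef_rot: [3.141, 0.072, -0.001]
force: [-0.5, -0.0, -0.3]
width: 0.0008
finger_force: 0.0
turn [0.01 0.05 0.03] shift [2.800e+00 1.000e-01 1.163e+02]
```

```bash
python3 -m pendant '[{"xyz":[3,0,40],"rot":[0,0,0],"fingers":0},{"xyz":[0,0,40],"rot":[0,0,0],"fingers":0},{"xyz":[0,0,36],"rot":[0,0,0],"fingers":0},{"xyz":[0,0,0],"rot":[0,0,0],"fingers":0},{"xyz":[-15,0,0],"rot":[0,0,0],"fingers":0},{"xyz":[-15,0,0],"rot":[0,0,0],"fingers":0},{"xyz":[-15,0,0],"rot":[0,0,0],"fingers":0},{"xyz":[-15,0,0],"rot":[0,0,0],"fingers":0},{"xyz":[-15,0,0],"rot":[0,0,0],"fingers":0},{"xyz":[-15,0,0],"rot":[0,0,0],"fingers":0},{"xyz":[-15,0,0],"rot":[0,0,0],"fingers":0},{"xyz":[-10,0,0],"rot":[0,0,0],"fingers":0}]'
python3 -m pendant '[{"xyz":[-6,0,0],"rot":[0,0,0],"fingers":0},{"xyz":[-4,0,0],"rot":[0,0,0],"fingers":0},{"xyz":[0,0,0],"rot":[0,0,0],"fingers":0}]'
python3 -m pendant '[{"xyz":[-3,0,0],"rot":[0,0,0],"fingers":0},{"xyz":[0,0,0],"rot":[0,0,0],"fingers":0}]'
```

```text
clock: 4.35
eef_pos: [0.5376, 0.0396, 0.0999]
eef_rot: [3.141, 0.07, 0.003]
force: [1.9, -0.2, 1.4]
width: 0.0005
finger_force: 1.0
clock: 4.72
eef_pos: [0.5274, 0.0396, 0.0985]
eef_rot: [-3.141, -0.071, 0.002]
force: [0.5, 0.2, 0.8]
width: 0.0006
finger_force: 0.0
clock: 4.97
eef_pos: [0.5245, 0.0394, 0.0985]
eef_rot: [3.141, 0.071, -0.001]
force: [-0.3, 0.3, -0.9]
width: 0.0003
finger_force: 0.1
```

```bash
python3 -m pendant '[{"xyz":[-4,0,0],"rot":[0,0,0],"fingers":0},{"xyz":[0,0,0],"rot":[0,0,0],"fingers":0}]'
python3 -m pendant '[{"xyz":[-3,0,0],"rot":[0,0,0],"fingers":0},{"xyz":[0,0,0],"rot":[0,0,0],"fingers":0}]'
python3 -m pendant '[{"xyz":[-2,0,0],"rot":[0,0,0],"fingers":0},{"xyz":[0,0,0],"rot":[0,0,0],"fingers":0}]'
```

```text
clock: 5.22
eef_pos: [0.5203, 0.0392, 0.0985]
eef_rot: [3.141, 0.071, -0.001]
force: [-0.1, -1.1, 0.1]
width: 0.0004
finger_force: 0.0
clock: 5.48
eef_pos: [0.52, 0.0391, 0.0988]
eef_rot: [3.141, 0.071, 0.008]
force: [10.9, 1.3, -7.8]
width: 0.0003
finger_force: 5.6
clock: 5.72
eef_pos: [0.5199, 0.0391, 0.099]
eef_rot: [3.141, 0.07, 0.015]
force: [18.8, 4.2, -12.9]
width: 0.0005
finger_force: 9.8
```

```bash
cat > plan.py <<'E'
import numpy as np,heapq
obs=np.array([[-230,-20,82,88],[-78,-66,88,114],[-300,300,-50,10],[102,108,0,82],[-108,-102,0,82]],float)
def edge(pts):
    P=np.array(pts,float);o=[]
    for a,b in zip(P,np.roll(P,-1,0)):
        n=max(2,int(np.hypot(*(b-a))/2));o.append(a+(b-a)*np.linspace(0,1,n,endpoint=False)[:,None])
    return np.vstack(o)
def sd(p):
    dx=np.maximum(obs[:,0]-p[...,0,None],p[...,0,None]-obs[:,1]);dz=np.maximum(obs[:,2]-p[...,1,None],p[...,1,None]-obs[:,3])
    return (np.hypot(np.maximum(dx,0),np.maximum(dz,0))+np.minimum(np.maximum(dx,dz),0)).min((-1,-2))
def mover(a,h,phi):
    f=np.radians(phi);U=np.array([np.sin(f),np.cos(f)]);V=np.array([np.cos(f),-np.sin(f)]);g=np.array([a,h])
    q=lambda x0,x1,z0,z1:edge([g+V*x+U*z for x,z in((x0,z0),(x1,z0),(x1,z1),(x0,z1))])
    return np.vstack([edge([(-80,-22),(80,-22),(80,22),(-80,22)]),q(-11,11,-19,59),q(-37.5,37.5,59,200)])
X=np.arange(0,101,4);Z=np.arange(36,165,4);T=np.arange(0,37,3)
def solve(a,h,phi):
    M=mover(a,h,phi);C=np.empty((len(X),len(Z),len(T)))
    for k,t in enumerate(np.radians(T)):
        R=np.array([[np.cos(t),-np.sin(t)],[np.sin(t),np.cos(t)]]);m=M@R.T
        for i,x in enumerate(X): C[i]=C[i] if 0 else C[i]; C[i,:,k]=sd(m[None]+np.stack([np.full(len(Z),x),Z],1)[:,None])
    C=np.minimum(C,8)
    best={};pq=[]
    for x in(1,2,3): s=(x,0,0);heapq.heappush(pq,(-C[s],0,s,None))
    while pq:
        c,l,s,pr=heapq.heappop(pq)
        if s in best: continue
        best[s]=pr
        if Z[s[1]]>=156: 
            path=[];n=s
            while n: path.append((int(X[n[0]]),int(Z[n[1]]),int(T[n[2]]),round(float(C[n]),1)));n=best[n]
            return -c,path
        for d in np.ndindex(3,3,3):
            n=tuple(np.array(s)+d-1)
            if all(0<=n[i]<C.shape[i] for i in range(3)) and n not in best: heapq.heappush(pq,(max(c,-C[n]),l+1,n,s))
if __name__=="__main__":
    for h in(4,8):
        for phi in(0,10,15,20):
            print(h,phi,[(a,round(float(solve(a,h,phi)[0]),1)) for a in(10,20,30,40)],flush=True)
E
python3 -m pendant '[{"xyz":[12,0,0],"rot":[0,0,0],"fingers":0},{"xyz":[0,0,-50],"rot":[0,0,0],"fingers":100},{"xyz":[0,0,-50],"rot":[0,0,0],"fingers":100}]' & time python3 plan.py; wait
```

```text
clock: 6.1
eef_pos: [0.5273, 0.0395, 0.1994]
eef_rot: [3.141, 0.071, -0.004]
force: [0.9, 0.6, -0.3]
width: 0.0155
finger_force: 0.0
4 0 [(10, 4.0), (20, 4.0), (30, 4.0), (40, 4.0)]
4 10 [(10, 4.0), (20, 4.0), (30, 4.0), (40, 4.0)]
4 15 [(10, 4.0), (20, 4.0), (30, 4.0), (40, 4.0)]
4 20 [(10, 4.0), (20, 4.0), (30, 4.0), (40, 2.7)]
8 0 [(10, 4.0), (20, 4.0), (30, 4.0), (40, 4.0)]
8 10 [(10, 4.0), (20, 4.0), (30, 4.0), (40, 4.0)]
8 15 [(10, 4.0), (20, 4.0), (30, 4.0), (40, 4.0)]
8 20 [(10, 4.0), (20, 4.0), (30, 4.0), (40, 4.0)]
real	0m34.726s
user	0m26.996s
sys	0m8.501s
```

```bash
sed -i 's/np.minimum(C,8)/np.minimum(C,12)/; s/^    for x in(1,2,3): s=(x,0,0)/    for x in(1,2,3): s=(x,2,0)/' plan.py
python3 - <<'E'
from plan import *
for a,h,phi in((15,6,0),(20,6,0),(20,6,8),(30,6,0),(30,6,10)):
    r=solve(a,h,phi);print(a,h,phi,r[0])
    if (a,phi) in((20,0),(20,8)): print(r[1])
E
python3 -c "
from h import *
import numpy as np
th=np.radians(8.5);c=np.array([.4925,-.343]);g=c+.02*np.array([np.cos(th),np.sin(th)])
go([*g,.2],down(8.5)); print(g)
for n in('top','scene'):
    p,d=grab_frame(n);cv2.imwrite(f'pics/{n}1.png',p);np.save(f'pics/{n}1.npy',d)"
```

```text
15 6 0 3.9681572409243273
20 6 0 3.9681572409243273
[(32, 156, 0, 12.0), (36, 152, 3, 12.0), (40, 148, 6, 12.0), (44, 144, 9, 12.0), (48, 140, 12, 12.0), (52, 136, 15, 6.1), (56, 132, 18, 5.9), (56, 128, 21, 5.3), (56, 124, 24, 4.1), (60, 120, 27, 5.8), (64, 116, 30, 6.8), (64, 112, 33, 4.9), (60, 108, 36, 4.0), (56, 104, 36, 4.9), (52, 100, 36, 5.8), (48, 96, 36, 6.7), (44, 92, 33, 4.6), (40, 88, 33, 5.7), (36, 84, 30, 4.3), (32, 80, 30, 5.7), (28, 76, 27, 5.1), (24, 72, 27, 4.5), (20, 72, 27, 5.1), (16, 68, 24, 4.0), (12, 64, 21, 4.8), (12, 64, 18, 5.1), (8, 60, 15, 6.5), (4, 56, 12, 7.8), (8, 56, 9, 8.1), (4, 52, 6, 10.4), (0, 48, 3, 11.8), (4, 44, 0, 12.0)]
20 6 8 3.9681572409243273
[(32, 156, 0, 12.0), (36, 152, 3, 12.0), (40, 148, 6, 12.0), (44, 144, 9, 12.0), (48, 140, 12, 12.0), (52, 136, 15, 6.1), (56, 132, 18, 5.9), (56, 128, 21, 5.3), (56, 124, 24, 4.1), (60, 120, 27, 5.8), (64, 116, 30, 6.8), (64, 112, 33, 4.9), (60, 108, 36, 4.0), (56, 104, 36, 4.9), (52, 100, 36, 5.8), (48, 96, 36, 6.7), (44, 92, 33, 4.6), (40, 88, 33, 5.7), (36, 84, 30, 4.3), (32, 80, 30, 5.7), (28, 76, 27, 5.1), (24, 72, 27, 4.5), (20, 72, 27, 5.1), (16, 68, 24, 4.0), (12, 64, 21, 4.8), (12, 64, 18, 5.1), (8, 60, 15, 6.5), (4, 56, 12, 7.8), (8, 56, 9, 8.1), (4, 52, 6, 10.4), (0, 48, 3, 11.8), (4, 44, 0, 12.0)]
30 6 0 3.9681572409243273
30 6 10 3.9681572409243273
turn [-0.01  0.14 -5.9 ] shift [-71.  373.2  -0.6]
[ 0.51228032 -0.34004381]
```

```bash
python3 -m pendant '[{"xyz":[0,0,0],"rot":[0,0,-5.9],"fingers":100},{"xyz":[-10,53.5,0],"rot":[0,0,0],"fingers":100},{"xyz":[-10,53.5,0],"rot":[0,0,0],"fingers":100},{"xyz":[-10,53.5,0],"rot":[0,0,0],"fingers":100},{"xyz":[-10,53.5,0],"rot":[0,0,0],"fingers":100},{"xyz":[-10,53.5,0],"rot":[0,0,0],"fingers":100},{"xyz":[-10,53.5,0],"rot":[0,0,0],"fingers":100},{"xyz":[-10,52.5,0],"rot":[0,0,0],"fingers":100},{"xyz":[0,0,40],"rot":[0,0,0],"fingers":100},{"xyz":[0,0,40],"rot":[0,0,0],"fingers":100},{"xyz":[0,0,0],"rot":[0,0,0],"fingers":100}]'
python3 - <<'E'
from h import *
go([.5123,-.340,.021],down(8.5))
for n in('top','scene'):
    p,d=grab_frame(n);cv2.imwrite(f'pics/{n}2.png',p);np.save(f'pics/{n}2.npy',d)
    hsv=cv2.cvtColor(p,cv2.COLOR_BGR2HSV);P,u,v=world(n,d,d>0);W=np.zeros(d.shape+(3,));W[v,u]=P
    reg=(W[...,0]>.3)&(W[...,0]<.75)&(abs(W[...,1]-.04)<.11)
    o=(hsv[...,0]<14)&(hsv[...,1]>190)&(hsv[...,2]>150)&reg&(W[...,2]>.06)
    k,l,st,_=cv2.connectedComponentsWithStats(o.astype(np.uint8))
    for i in range(1,k):
        if st[i,4]>15: print(n,"orange",rect(W[l==i]))
    g=(hsv[...,0]>65)&(hsv[...,0]<100)&(hsv[...,1]>90)&(hsv[...,2]<130)&reg
    for a,b in((.5,.55),(.55,.6),(.6,.65)):
        q=W[g&(W[...,2]>.074)&(W[...,2]<.09)&(W[...,0]>a)&(W[...,0]<b)]
        if len(q): print("green rim x",a,b,len(q),"y",np.round(np.percentile(q[:,1],[2,98]),3))
    q=W[g&(W[...,0]>.655)&(W[...,2]>.02)];print("far",np.round(np.percentile(q,[2,50,98],axis=0),3).tolist())
p=cv2.imread('pics/top2.png');q=cv2.imread('pics/scene2.png')
cv2.imwrite('pics/crop2.png',np.hstack([cv2.resize(p[90:240,190:290],(400,600),interpolation=2),cv2.resize(q[180:300,200:280],(400,600),interpolation=2)]))
E
```

```text
clock: 7.58
eef_pos: [0.5123, -0.3393, 0.1156]
eef_rot: [-3.129, -0.232, 0.008]
force: [0.1, -0.6, 0.4]
width: 0.0949
finger_force: 0.0
turn [-0.28  0.26 -0.02] shift [-0.1  0.7 94.6]
green rim x 0.55 0.6 23 y [0.115 0.119]
green rim x 0.6 0.65 25 y [0.116 0.121]
far [[0.661, -0.026, 0.026], [0.677, 0.049, 0.059], [0.681, 0.12, 0.084]]
scene orange [506.6  36.8  91.1  12.6 -89.9 113.3]
green rim x 0.55 0.6 13 y [-0.034  0.12 ]
green rim x 0.6 0.65 23 y [-0.032  0.122]
far [[0.662, -0.029, 0.023], [0.682, 0.046, 0.056], [0.687, 0.123, 0.085]]
```

View pics/crop2.png

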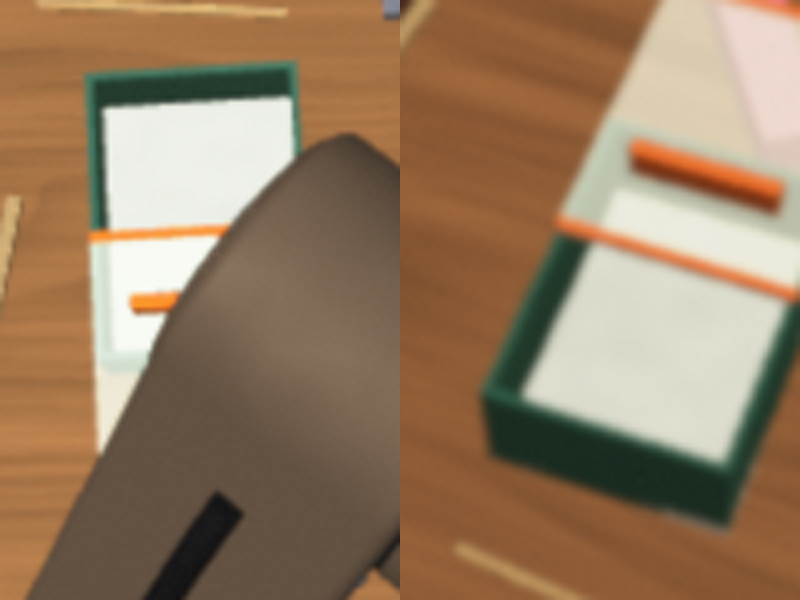

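The lid is fully open: its strip is at crop (160,235) and the plaster is clear. Now I'll grasp the piece.

```bash
python3 -m pendant '[{"xyz":[0,0.5,30],"rot":[0,0,0],"fingers":100},{"xyz":[0,0,35],"rot":[0,0,0],"fingers":100},{"xyz":[0,0,20],"rot":[0,0,0],"fingers":100},{"xyz":[0,0,8],"rot":[0,0,0],"fingers":100},{"xyz":[0,0,1],"rot":[0,0,0],"fingers":100},{"xyz":[0,0,0],"rot":[0,0,0],"fingers":40},{"xyz":[0,0,0],"rot":[0,0,0],"fingers":30},{"xyz":[0,0,0],"rot":[0,0,0],"fingers":30},{"xyz":[0,0,0],"rot":[0,0,0],"fingers":30},{"xyz":[0,0,0],"rot":[0,0,0],"fingers":30}]' 40
cat > fine.py <<'E'
import plan,numpy as np
plan.X=np.arange(0,81,2);plan.Z=np.arange(40,165,2);plan.T=np.arange(0,39,2)
r=plan.solve(20,6,0);print(r)
E
time python3 fine.py
```

```text
clock: 8.93
eef_pos: [0.5138, -0.3408, 0.0247]
eef_rot: [3.133, 0.233, 0.0]
force: [0.7, -0.2, 0.3]
width: 0.0503
finger_force: 0.0
(np.float64(4.655476381991485), [(32, 156, 0, 12.0), (34, 154, 0, 12.0), (36, 152, 0, 12.0), (38, 150, 2, 12.0), (40, 148, 4, 12.0), (42, 146, 6, 12.0), (44, 144, 8, 12.0), (46, 142, 10, 12.0), (48, 140, 12, 12.0), (50, 138, 14, 9.3), (52, 136, 16, 4.9), (54, 134, 18, 4.7), (56, 132, 18, 5.9), (56, 130, 20, 5.8), (56, 128, 22, 5.5), (56, 126, 24, 4.9), (58, 124, 26, 5.9), (58, 122, 28, 4.9), (60, 120, 30, 5.3), (62, 118, 32, 5.4), (64, 116, 34, 5.6), (64, 114, 36, 6.3), (62, 112, 38, 5.7), (60, 110, 38, 5.2), (58, 108, 38, 5.6), (56, 106, 38, 5.9), (54, 104, 38, 6.2), (52, 102, 38, 6.6), (50, 100, 38, 6.9), (48, 98, 36, 5.0), (46, 96, 36, 5.5), (44, 94, 36, 6.0), (42, 92, 36, 6.4), (40, 90, 34, 4.9), (38, 88, 34, 5.5), (36, 86, 34, 6.0), (34, 84, 32, 5.0), (32, 82, 32, 5.6), (30, 80, 30, 4.7), (28, 78, 30, 5.5), (26, 76, 28, 4.9), (24, 74, 28, 5.8), (22, 72, 28, 5.0), (20, 72, 28, 5.0), (18, 72, 28, 4.7), (16, 70, 26, 4.7), (14, 68, 24, 4.7), (12, 66, 22, 4.8), (10, 64, 20, 5.2), (8, 62, 18, 5.7), (6, 60, 16, 6.4), (4, 58, 14, 7.1), (2, 56, 12, 7.8), (0, 54, 10, 8.4), (0, 52, 8, 9.1), (0, 50, 6, 9.8), (0, 48, 4, 10.5), (0, 46, 2, 11.2), (2, 44, 0, 12.0)])
real	0m5.069s
user	0m4.076s
sys	0m1.283s
```

```bash
python3 -m pendant '[{"xyz":[-1.5,0,3],"rot":[0,0,0],"fingers":40},{"xyz":[0,0,0],"rot":[0,0,0],"fingers":20},{"xyz":[0,0,0],"rot":[0,0,0],"fingers":20},{"xyz":[0,0,0],"rot":[0,0,0],"fingers":20},{"xyz":[0,0,0],"rot":[0,0,0],"fingers":20}]' 45
python3 -m pendant '[{"xyz":[0,0,0],"rot":[0,0,0],"fingers":20},{"xyz":[0,0,0],"rot":[0,0,0],"fingers":20}]' 45
```

```text
clock: 9.55
eef_pos: [0.5137, -0.3408, 0.0243]
eef_rot: [3.132, 0.232, 0.005]
force: [2.7, 7.0, 26.4]
width: 0.0477
finger_force: 45.0
clock: 9.8
eef_pos: [0.5137, -0.3408, 0.0243]
eef_rot: [3.132, 0.232, 0.005]
force: [2.3, 8.2, 26.0]
width: 0.0478
finger_force: 45.0
```

```bash
python3 -m pendant '[{"xyz":[0,0,0],"rot":[0,0,0],"fingers":58},{"xyz":[0,0,0],"rot":[0,0,0],"fingers":58},{"xyz":[0,0,-7],"rot":[0,0,0],"fingers":58},{"xyz":[0,0,0],"rot":[0,0,0],"fingers":58}]' 45
python3 - <<'E'
from h import *
p,d=grab_frame("scene");cv2.imwrite("pics/s3.png",cv2.resize(p[110:230,100:230],(780,600),interpolation=2))
E
```

```text
clock: 10.3
eef_pos: [0.5125, -0.3412, 0.0291]
eef_rot: [3.132, 0.233, 0.001]
force: [0.7, 0.6, -0.2]
width: 0.0553
finger_force: 0.0
```

View pics/s3.png

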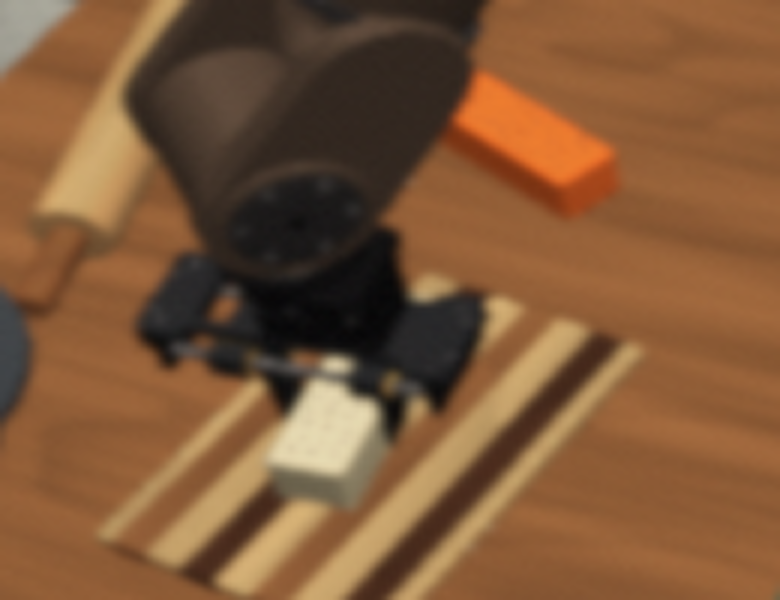

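```bash
python3 -m pendant '[{"xyz":[0,0,3],"rot":[0,0,0],"fingers":58},{"xyz":[0,0,2.5],"rot":[0,0,0],"fingers":58},{"xyz":[0,0,0],"rot":[0,0,0],"fingers":58}]' 45
python3 -m pendant '[{"xyz":[0,0,0],"rot":[0,0,0],"fingers":40},{"xyz":[0,0,0],"rot":[0,0,0],"fingers":20},{"xyz":[0,0,0],"rot":[0,0,0],"fingers":20},{"xyz":[0,0,0],"rot":[0,0,0],"fingers":20}]' 45
```

```text
clock: 10.72
eef_pos: [0.5122, -0.3408, 0.0227]
eef_rot: [-3.133, -0.233, 0.001]
force: [0.1, 0.1, -0.4]
width: 0.0549
finger_force: 0.0
clock: 11.22
eef_pos: [0.5123, -0.3409, 0.0231]
eef_rot: [-3.133, -0.233, 0.0]
force: [0.6, -0.2, -2.6]
width: 0.0477
finger_force: 45.0
```

```bash
python3 -m pendant '[{"xyz":[0,0,-15],"rot":[0,0,0],"fingers":20},{"xyz":[0,0,-35],"rot":[0,0,0],"fingers":20},{"xyz":[0,0,-45],"rot":[0,0,0],"fingers":20},{"xyz":[0,0,-45],"rot":[0,0,0],"fingers":20},{"xyz":[0,0,-30],"rot":[0,0,0],"fingers":20},{"xyz":[0,0,0],"rot":[0,0,5.9],"fingers":20},{"xyz":[0,0,0],"rot":[0,9,0],"fingers":20},{"xyz":[0,0,0],"rot":[0,9,0],"fingers":20},{"xyz":[0,0,0],"rot":[0,9,0],"fingers":20},{"xyz":[0,0,0],"rot":[0,9,0],"fingers":20},{"xyz":[0,0,0],"rot":[0,0,0],"fingers":20}]'
cat >> h.py <<'E'
O=np.array([575.,42.]);YAW=2.6
def tcp(x,z,th,loc=(20,-11)):
    c,s=np.cos(np.radians(th)),np.sin(np.radians(th));a=np.radians(YAW)
    bx,bz=x+loc[0]*c-loc[1]*s,z+loc[0]*s+loc[1]*c
    return np.array([O[0]+bx*np.cos(a),O[1]+bx*np.sin(a),bz])/1000,down(YAW,th)
E
python3 -c "
from h import *
go(*tcp(64,165,36)); s=state();print(s['force'],s['width'],s['joint_positions'])"
```

```text
clock: 12.6
eef_pos: [0.5119, -0.3389, 0.1927]
eef_rot: [-2.986, -0.071, -0.901]
force: [-0.3, -0.4, -3.4]
width: 0.0481
finger_force: 45.0
turn [-0.54  2.42 -0.04] shift [ 120.4 -377.6  118.3]
[-0.28707931 -0.42032261 -3.42458556] 0.04805586325324395 [-0.897926    0.4065949   1.93189705  0.87410254  0.6322839  -0.05399543]
```

```bash
python3 -m pendant '[{"xyz":[13.4,-42,13.1],"rot":[0,0,0],"fingers":20},{"xyz":[13.4,-42,13.1],"rot":[0,0,0],"fingers":20},{"xyz":[13.4,-42,13.1],"rot":[0,0,0],"fingers":20},{"xyz":[13.4,-42,13.1],"rot":[0,0,0],"fingers":20},{"xyz":[13.4,-42,13.1],"rot":[0,0,0],"fingers":20},{"xyz":[13.4,-42,13.1],"rot":[0,0,0],"fingers":20},{"xyz":[13.4,-42,13.1],"rot":[0,0,0],"fingers":20},{"xyz":[13.4,-42,13.1],"rot":[0,0,0],"fingers":20},{"xyz":[13.4,-42,13.1],"rot":[0,0,0],"fingers":20},{"xyz":[0,0,0],"rot":[0,0,0],"fingers":20},{"xyz":[0,0,0],"rot":[0,0,0],"fingers":20}]'
python3 - <<'E'
from h import *
go(*tcp(64,165,36))
p,d=grab_frame("scene");t,e=grab_frame("top")
cv2.imwrite("pics/s4.png",np.hstack([cv2.resize(p[130:290,170:300],(406,500),interpolation=2),cv2.resize(t[80:210,190:290],(385,500),interpolation=2)]))
E
```

```text
clock: 13.98
eef_pos: [0.6567, 0.0406, 0.1647]
eef_rot: [-2.986, -0.076, -0.9]
force: [0.6, -0.5, -3.6]
width: 0.0478
finger_force: 45.0
turn [-0.55  2.44  0.14] shift [ 6.  -5.1  0.4]
```

View pics/s4.png

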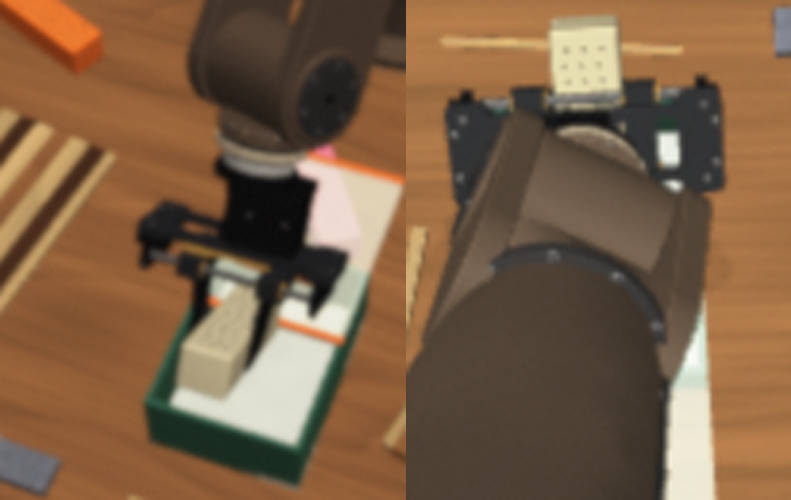

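Scene crop: the piece is held tilted, nose down, over the opening with its dots up. The tilt still lacks 2.4°. Next I'll check the insertion path for clearance and work out the rows.

```bash
cat > ins.py <<'E'
from h import *
import plan,sys
def clr(x,z,t,M=plan.mover(20,8,0)):
    t=np.radians(t);R=np.array([[np.cos(t),-np.sin(t)],[np.sin(t),np.cos(t)]]);return float(plan.sd((M@R.T+[x,z])[None])[0])
def rows(wp):
    s=state();p,R=s["eef_pos"],Rn.from_rotvec(s["eef_rot"]);last=None
    for w in wp:
        q,S=tcp(*w)
        m=min(clr(*(np.array(last)*(1-f)+np.array(w)*f)) for f in np.linspace(0,1,9)) if last else clr(*w)
        print(w,"xyz",np.round(R.inv().apply(q-p)*1000,1),"rot",np.round((R.inv()*S).as_rotvec(degrees=True),1),"clr",round(m,1))
        p,R,last=q,S,w
E
python3 - <<'E'
from ins import *
rows([(64,165,36),(64,140,36),(64,116,37),(57,107,38),(50,100,38),(42,92,36.5),(36,86,34),(30,80,31),(24,74,28.5),(18,71,27),(13,67,23),(8,62,18),(5,57,13),(4,53,8),(4,48,4),(4,44,0)])
from scipy.optimize import minimize
for t in (38,34,30,28,26,24,20):
    best=max(((clr(x,z,t),x,z) for x in range(0,80,2) for z in range(44,130,2) if abs((x-4)/64*1-(z-44)/72*1)<.3),default=0)
    print(t,best)
E
```

```text
(64, 165, 36) xyz [ 6.2 -6.2  0.3] rot [-0.5  2.4  0.1] clr 33.2
(64, 140, 36) xyz [-14.7  -0.   20.2] rot [0. 0. 0.] clr 18.5
(64, 116, 37) xyz [-13.9  -0.   19.1] rot [0. 1. 0.] clr 6.8
(57, 107, 38) xyz [-10.8   0.    2.6] rot [0. 1. 0.] clr 4.0
(50, 100, 38) xyz [-9.8  0.   1.2] rot [0. 0. 0.] clr 5.7
(42, 92, 36.5) xyz [-11.5  -0.    1.9] rot [-0.  -1.5  0. ] clr 6.8
(36, 86, 34) xyz [-8.9  0.   2.1] rot [ 0.  -2.5 -0. ] clr 6.0
(30, 80, 31) xyz [-8.9  0.   2.7] rot [-0. -3.  0.] clr 5.5
(24, 74, 28.5) xyz [-8.7 -0.   2.9] rot [ 0.  -2.5  0. ] clr 5.5
(18, 71, 27) xyz [-7.   0.   0.3] rot [ 0.  -1.5  0. ] clr 5.1
(13, 67, 23) xyz [-7.1  0.   2.7] rot [ 0. -4. -0.] clr 4.7
(8, 62, 18) xyz [-7.6 -0.   4.4] rot [ 0. -5.  0.] clr 4.7
(5, 57, 13) xyz [-5.4  0.   5.5] rot [ 0. -5.  0.] clr 5.7
(4, 53, 8) xyz [-2.9 -0.   5.4] rot [-0. -5.  0.] clr 7.6
(4, 48, 4) xyz [-1.5  0.   6.3] rot [-0. -4. -0.] clr 10.1
(4, 44, 0) xyz [-1.1  0.   5.4] rot [ 0. -4.  0.] clr 10.5
38 (22.889398989619174, 78, 128)
34 (23.616151423447043, 78, 128)
30 (24.873080245489763, 78, 128)
28 (25.31713951790604, 78, 128)
26 (25.635839093838136, 78, 128)
24 (25.80592425690469, 78, 128)
20 (25.770776909292234, 78, 128)
```

```bash
python3 -m pendant '[{"xyz":[6,-6,0],"rot":[-0.5,2.4,0],"fingers":20},{"xyz":[-7,0,10],"rot":[0,0,0],"fingers":20},{"xyz":[-8,0,10],"rot":[0,0,0],"fingers":20},{"xyz":[-7,0,9.5],"rot":[0,0.5,0],"fingers":20},{"xyz":[-7,0,9.5],"rot":[0,0.5,0],"fingers":20},{"xyz":[0,0,0],"rot":[0,0,0],"fingers":20},{"xyz":[0,0,0],"rot":[0,0,0],"fingers":20}]'
python3 -c "
from ins import *
rows([(64,116,37),(57,108,38),(50,100,38)])"
```

```text
clock: 14.95
eef_pos: [0.6611, 0.047, 0.1336]
eef_rot: [-2.963, -0.072, -0.974]
force: [0.4, -0.8, -3.9]
width: 0.0475
finger_force: 45.0
(64, 116, 37) xyz [-8.3  1.2 11.7] rot [-0.5  0.6  0. ] clr 6.9
(57, 108, 38) xyz [-10.2   0.    1.8] rot [0. 1. 0.] clr 3.7
(50, 100, 38) xyz [-10.4   0.    2. ] rot [0. 0. 0.] clr 5.0
```

```bash
python3 -m pendant '[{"xyz":[-4,0.5,6],"rot":[-0.3,0.3,0],"fingers":20},{"xyz":[-4,0.5,6],"rot":[-0.2,0.3,0],"fingers":20},{"xyz":[0,0,0],"rot":[0,0,0],"fingers":20}]'
python3 -c "
from ins import *
print(state()['joint_positions'])
rows([(64,116,37),(57,108,38),(50,100,38),(42,92,36.5)])"
```

```text
clock: 15.32
eef_pos: [0.6616, 0.0473, 0.1228]
eef_rot: [-2.963, -0.07, -0.986]
force: [0.2, 1.3, -3.4]
width: 0.0477
finger_force: 45.0
[-0.05448904  0.53100322  2.00414848  2.05416804  0.07238165 -0.56507862]
(64, 116, 37) xyz [-2.3  1.4  2.8] rot [-0.2  0.2  0. ] clr 6.9
(57, 108, 38) xyz [-10.2   0.    1.8] rot [0. 1. 0.] clr 3.7
(50, 100, 38) xyz [-10.4   0.    2. ] rot [0. 0. 0.] clr 5.0
(42, 92, 36.5) xyz [-11.5  -0.    1.9] rot [-0.  -1.5  0. ] clr 6.8
```

The wrist is close to its straight-line limit (j5 ≈ 0.07) with the tool this tilted. I'll set the piece back on its board and regrasp with the gripper leaning 12° against the piece, so the wrist stays clear of that limit.

```bash
python3 -m pendant '[{"xyz":[10,0,-13],"rot":[0,0,0],"fingers":20},{"xyz":[12,0,-16],"rot":[0,0,0],"fingers":20},{"xyz":[12,0,-16],"rot":[0,0,0],"fingers":20},{"xyz":[12,0,-16],"rot":[0,0,0],"fingers":20},{"xyz":[0,0,-5],"rot":[0,-9,0],"fingers":20},{"xyz":[0,0,-5],"rot":[0,-9,0],"fingers":20},{"xyz":[0,0,-5],"rot":[0,-9,0],"fingers":20},{"xyz":[0,0,-5],"rot":[0,-9,0],"fingers":20},{"xyz":[0,0,0],"rot":[0,0,0],"fingers":20}]'
python3 -c "
from h import *
print(state()['joint_positions'])
go([.5122,-.3408,.20],down(8.5))"
```

```text
clock: 16.45
eef_pos: [0.6619, 0.0648, 0.1765]
eef_rot: [-3.058, -0.135, -0.309]
force: [0.1, 0.3, -4.4]
width: 0.0478
finger_force: 45.0
[-0.0348927   0.51557128  1.64655484  0.1142325   0.78675198  1.37495868]
turn [ -2.9  -11.79  -3.44] shift [-208.   379.   -23.5]
```

```bash
python3 -m pendant '[{"xyz":[0,0,0],"rot":[-1.5,-6,-1.7],"fingers":20},{"xyz":[0,0,0],"rot":[-1.4,-5.8,-1.7],"fingers":20},{"xyz":[-26,47.4,-3],"rot":[0,0,0],"fingers":20},{"xyz":[-26,47.4,-3],"rot":[0,0,0],"fingers":20},{"xyz":[-26,47.4,-3],"rot":[0,0,0],"fingers":20},{"xyz":[-26,47.4,-3],"rot":[0,0,0],"fingers":20},{"xyz":[-26,47.4,-3],"rot":[0,0,0],"fingers":20},{"xyz":[-26,47.4,-3],"rot":[0,0,0],"fingers":20},{"xyz":[-26,47.4,-3],"rot":[0,0,0],"fingers":20},{"xyz":[-26,47.4,-3],"rot":[0,0,0],"fingers":20},{"xyz":[0,0,0],"rot":[0,0,0],"fingers":20},{"xyz":[0,0,0],"rot":[0,0,0],"fingers":20}]'
python3 -c "
from h import *
print(state()['joint_positions'])
go([.5122,-.3408,.024],down(8.5))"
```

```text
clock: 17.95
eef_pos: [0.5111, -0.34, 0.197]
eef_rot: [-3.129, -0.233, 0.005]
force: [0.0, 0.2, -3.2]
width: 0.0478
finger_force: 45.0
[-6.94859529e-01  4.94173911e-01  1.60514035e+00  8.09839415e-04
  1.04697183e+00  7.26635696e-01]
turn [-0.23  0.15  0.03] shift [  1.   1. 173.]
```

```bash
python3 -m pendant '[{"xyz":[1,1,40],"rot":[-0.2,0.1,0],"fingers":20},{"xyz":[0,0,50],"rot":[0,0,0],"fingers":20},{"xyz":[0,0,45],"rot":[0,0,0],"fingers":20},{"xyz":[0,0,20],"rot":[0,0,0],"fingers":20},{"xyz":[0,0,11],"rot":[0,0,0],"fingers":20},{"xyz":[0,0,4],"rot":[0,0,0],"fingers":20},{"xyz":[0,0,0],"rot":[0,0,0],"fingers":20}]'
python3 -m pendant '[{"xyz":[0,0,2.5],"rot":[0,0,0],"fingers":20},{"xyz":[0,0,0],"rot":[0,0,0],"fingers":20}]'
```

```text
clock: 18.82
eef_pos: [0.5133, -0.3398, 0.0281]
eef_rot: [-3.13, -0.238, -0.001]
force: [-0.4, 0.1, -3.5]
width: 0.0478
finger_force: 45.0
clock: 19.08
eef_pos: [0.513, -0.34, 0.0254]
eef_rot: [-3.13, -0.237, -0.0]
force: [-0.5, 0.1, -3.9]
width: 0.0479
finger_force: 45.0
```

```bash
python3 -m pendant '[{"xyz":[0,0,2],"rot":[0,0,0],"fingers":20},{"xyz":[0,0,0],"rot":[0,0,0],"fingers":20}]'
python3 -m pendant '[{"xyz":[0,0,1],"rot":[0,0,0],"fingers":20},{"xyz":[0,0,0],"rot":[0,0,0],"fingers":20}]'
```

```text
clock: 19.32
eef_pos: [0.513, -0.34, 0.0232]
eef_rot: [-3.13, -0.237, -0.0]
force: [0.4, -0.7, -2.2]
width: 0.0479
finger_force: 45.0
clock: 19.58
eef_pos: [0.5131, -0.34, 0.0231]
eef_rot: [-3.13, -0.237, -0.001]
force: [-2.5, 1.5, 9.2]
width: 0.0482
finger_force: 45.0
```

Down at 23.1 mm, the same height as at the lift, so there was no slip. Regrasping with the 12° lean.

```bash
python3 -m pendant '[{"xyz":[0,0,-1],"rot":[0,0,0],"fingers":62},{"xyz":[0,0,0],"rot":[0,0,0],"fingers":62},{"xyz":[0,0,0],"rot":[0,0,0],"fingers":62},{"xyz":[-2,0,-2],"rot":[0,-6,0],"fingers":62},{"xyz":[-2,0,-1],"rot":[0,-6,0],"fingers":62},{"xyz":[0,0,0],"rot":[0,0,0],"fingers":62},{"xyz":[0,0,0],"rot":[0,0,0],"fingers":62}]' 45
python3 -c "
from h import *
a=np.radians(8.6);go([.5131-.00395*np.cos(a),-.34-.00395*np.sin(a),.0254],down(8.65,-12))"
```

```text
clock: 20.45
eef_pos: [0.5089, -0.3402, 0.0259]
eef_rot: [3.104, 0.236, -0.324]
force: [-1.3, -0.3, -0.2]
width: 0.0588
finger_force: 0.0
turn [-0.21 -0.1   0.07] shift [0.3 0.4 0.4]
```

```bash
python3 -m pendant '[{"xyz":[0,0,0],"rot":[0,0,0],"fingers":40},{"xyz":[0,0,0],"rot":[0,0,0],"fingers":20},{"xyz":[0,0,0],"rot":[0,0,0],"fingers":20},{"xyz":[0,0,0],"rot":[0,0,0],"fingers":20},{"xyz":[0,0,0],"rot":[0,0,0],"fingers":20}]' 45
python3 -m pendant '[{"xyz":[-2,0,-10],"rot":[0,0,0],"fingers":20},{"xyz":[-7,0,-34],"rot":[0,0,0],"fingers":20},{"xyz":[-9.4,0,-44],"rot":[0,0,0],"fingers":20},{"xyz":[-9.4,0,-44],"rot":[0,0,0],"fingers":20},{"xyz":[-7,0,-34],"rot":[0,0,0],"fingers":20},{"xyz":[0,0,0],"rot":[0,0,0],"fingers":20}]'
cat >> h.py <<'E'
PHI=12
def tcp(x,z,th,loc=(16,-8.5)):
    c,s=np.cos(np.radians(th)),np.sin(np.radians(th));a=np.radians(YAW)
    bx,bz=x+loc[0]*c-loc[1]*s,z+loc[0]*s+loc[1]*c
    return np.array([O[0]+bx*np.cos(a),O[1]+bx*np.sin(a),bz])/1000,down(YAW,th-PHI)
E
sed -i 's/plan.mover(20,8,0)/plan.mover(20,10,12)/' ins.py
python3 -c "
from h import *
go(*tcp(64,165,36))"
```

```text
clock: 21.08
eef_pos: [0.5089, -0.3405, 0.0263]
eef_rot: [3.103, 0.235, -0.327]
force: [-3.5, -1.1, 2.9]
width: 0.0478
finger_force: 45.0
clock: 21.82
eef_pos: [0.5106, -0.3412, 0.1985]
eef_rot: [3.1, 0.235, -0.32]
force: [-0.4, -0.7, -4.2]
width: 0.0479
finger_force: 45.0
turn [-0.64 35.73  6.15] shift [ 136.9 -379.9   94.8]
```

```bash
sed -i 's/loc=(16,-8.5)/loc=(16,-7.7)/' h.py; python3 -m pendant '[{"xyz":[0,0,0],"rot":[-0.15,9,1.5],"fingers":20},{"xyz":[0,0,0],"rot":[-0.15,9,1.5],"fingers":20},{"xyz":[0,0,0],"rot":[-0.15,9,1.5],"fingers":20},{"xyz":[0,0,0],"rot":[-0.15,9,1.5],"fingers":20},{"xyz":[17,-47.5,11.8],"rot":[0,0,0],"fingers":20},{"xyz":[17,-47.5,11.8],"rot":[0,0,0],"fingers":20},{"xyz":[17,-47.5,11.8],"rot":[0,0,0],"fingers":20},{"xyz":[17,-47.5,11.8],"rot":[0,0,0],"fingers":20},{"xyz":[17,-47.5,11.8],"rot":[0,0,0],"fingers":20},{"xyz":[17,-47.5,11.8],"rot":[0,0,0],"fingers":20},{"xyz":[17,-47.5,11.8],"rot":[0,0,0],"fingers":20},{"xyz":[17,-47.5,11.8],"rot":[0,0,0],"fingers":20}]'
python3 -m pendant '[{"xyz":[0,0,0],"rot":[0,0,0],"fingers":20}]'
python3 -c "
from ins import *
print(state()['joint_positions'])
rows([(64,165,36),(64,140,36),(64,116,37),(57,107,38),(50,100,38),(42,92,36.5),(36,86,34),(30,80,31),(24,74,28.5),(18,71,27),(13,67,23),(8,62,18),(5,57,13),(4,53,8),(4,48,4),(4,44,0)])"
```

```text
clock: 23.32
eef_pos: [0.6535, 0.0484, 0.1644]
eef_rot: [-3.059, -0.072, -0.646]
force: [1.1, -1.0, -4.3]
width: 0.0477
finger_force: 45.0
clock: 23.45
eef_pos: [0.6536, 0.05, 0.1641]
eef_rot: [-3.059, -0.078, -0.646]
force: [-0.7, -0.3, -4.6]
width: 0.0477
finger_force: 45.0
[-0.04165078  0.46911199  1.83568525  0.10087129  0.42452643  1.39496016]
(64, 165, 36) xyz [ 4.   4.4 -2.7] rot [-0.4  0.2  0.2] clr 33.2
(64, 140, 36) xyz [-10.2   0.   22.8] rot [0. 0. 0.] clr 18.5
(64, 116, 37) xyz [-9.7 -0.  21.6] rot [0. 1. 0.] clr 6.8
(57, 107, 38) xyz [-10.1   0.    4.9] rot [0. 1. 0.] clr 4.0
(50, 100, 38) xyz [-9.4 -0.   3.2] rot [0. 0. 0.] clr 5.7
(42, 92, 36.5) xyz [-10.8  -0.    4.1] rot [ 0.  -1.5 -0. ] clr 6.8
(36, 86, 34) xyz [-8.1  0.   3.7] rot [ 0.  -2.5 -0. ] clr 6.0
(30, 80, 31) xyz [-8.1  0.   4.2] rot [ 0. -3.  0.] clr 5.5
(24, 74, 28.5) xyz [-7.8 -0.   4.5] rot [-0.  -2.5 -0. ] clr 5.5
(18, 71, 27) xyz [-6.7 -0.   1.6] rot [ 0.  -1.5  0. ] clr 5.1
(13, 67, 23) xyz [-6.2  0.   3.8] rot [ 0. -4. -0.] clr 4.7
(8, 62, 18) xyz [-6.3  0.   5.4] rot [-0. -5.  0.] clr 4.7
(5, 57, 13) xyz [-3.9 -0.   6.1] rot [ 0. -5.  0.] clr 5.7
(4, 53, 8) xyz [-1.5 -0.   5.5] rot [ 0. -5. -0.] clr 7.6
(4, 48, 4) xyz [0.  0.  6.2] rot [-0. -4.  0.] clr 10.1
(4, 44, 0) xyz [ 0.2 -0.   5.2] rot [-0. -4.  0.] clr 10.5
```

```bash
python3 -m pendant '[{"xyz":[4,4.4,-2.7],"rot":[-0.4,0.2,0.2],"fingers":20},{"xyz":[-5,0,11.4],"rot":[0,0,0],"fingers":20},{"xyz":[-5,0,11.4],"rot":[0,0,0],"fingers":20},{"xyz":[-5,0,11],"rot":[0,0.5,0],"fingers":20},{"xyz":[-5,0,10.6],"rot":[0,0.5,0],"fingers":20},{"xyz":[0,0,0],"rot":[0,0,0],"fingers":20},{"xyz":[0,0,0],"rot":[0,0,0],"fingers":20}]'
python3 - <<'E'
from ins import *
rows([(64,116,37),(57,108,38),(50,100,38)])
p,d=grab_frame("top")
P,u,v=world("top",d,d>0);a=np.radians(YAW)
b=(P[:,:2]*1000-O)@np.array([[np.cos(a),-np.sin(a)],[np.sin(a),np.cos(a)]]);z=P[:,2]*1000
hsv=cv2.cvtColor(p,cv2.COLOR_BGR2HSV)[v,u]
k=(b[:,0]>75)&(b[:,0]<150)&(abs(b[:,1])<35)&(z>110)&(hsv[:,1]<110)&(hsv[:,2]>130)
print("top face pts",k.sum(),"tail x",b[k,0].max(),"y range",np.percentile(b[k,1],[2,98]),"z",z[k].min(),z[k].max())
if k.sum()>5:
    f=np.polyfit(b[k,0],z[k],1);print("slope deg",np.degrees(np.arctan(f[0])),"z at x=100:",np.polyval(f,100),"expected",116+22/np.cos(np.radians(37))+36*np.tan(np.radians(37)))
E
```

```text
clock: 24.32
eef_pos: [0.6568, 0.0418, 0.1216]
eef_rot: [-3.058, -0.063, -0.683]
force: [0.5, -0.5, -3.6]
width: 0.048
finger_force: 45.0
(64, 116, 37) xyz [-1.2 -3.9  1.8] rot [ 0.2 -0.2 -0.2] clr 6.9
(57, 108, 38) xyz [-9.7  0.   4. ] rot [0. 1. 0.] clr 3.7
(50, 100, 38) xyz [-9.8 -0.   4.1] rot [0. 0. 0.] clr 5.0
top face pts 275 tail x 139.86001637023037 y range [-27.39909729  18.92435501] z 148.55870504751408 186.44508427870576
slope deg -6.247707811157302 z at x=100: 172.3760548409692 expected 170.67493028313754
```

```bash
python3 -m pendant '[{"xyz":[-1,-3.9,1.8],"rot":[0.2,0,-0.2],"fingers":20},{"xyz":[0,0,0],"rot":[0,0,0],"fingers":20},{"xyz":[-5,0,2],"rot":[0,0.5,0],"fingers":20},{"xyz":[-5,0,2],"rot":[0,0.5,0],"fingers":20},{"xyz":[-5,0,2],"rot":[0,0,0],"fingers":20},{"xyz":[-5,0,2],"rot":[0,0,0],"fingers":20},{"xyz":[0,0,0],"rot":[0,0,0],"fingers":20}]'
python3 - <<'E'
from ins import *
rows([(50,100,38),(42,92,36.5),(36,86,34),(30,80,31),(24,74,28.5)])
E
```

```text
clock: 25.25
eef_pos: [0.6416, 0.0454, 0.1033]
eef_rot: [-3.049, -0.07, -0.708]
force: [-0.2, -0.2, -3.6]
width: 0.0477
finger_force: 45.0
(50, 100, 38) xyz [ 0.8  0.4 -0.1] rot [-0.  -0.2  0. ] clr 6.9
(42, 92, 36.5) xyz [-10.8  -0.    4.1] rot [ 0.  -1.5 -0. ] clr 6.8
(36, 86, 34) xyz [-8.1  0.   3.7] rot [ 0.  -2.5 -0. ] clr 6.0
(30, 80, 31) xyz [-8.1  0.   4.2] rot [ 0. -3.  0.] clr 5.5
(24, 74, 28.5) xyz [-7.8 -0.   4.5] rot [-0.  -2.5 -0. ] clr 5.5
```

```bash
python3 -m pendant '[{"xyz":[-5,0.2,2],"rot":[0,-0.9,0],"fingers":20},{"xyz":[-5,0.2,2],"rot":[0,-0.8,0],"fingers":20},{"xyz":[-4,0,1.8],"rot":[0,-1.2,0],"fingers":20},{"xyz":[-4,0,1.8],"rot":[0,-1.3,0],"fingers":20},{"xyz":[-4,0,2.1],"rot":[0,-1.5,0],"fingers":20},{"xyz":[-4,0,2.1],"rot":[0,-1.5,0],"fingers":20},{"xyz":[0,0,0],"rot":[0,0,0],"fingers":20}]'
python3 - <<'E'
from ins import *
rows([(30,80,31),(24,74,28.5),(18,71,27),(13,67,23),(8,62,18)])
E
```

```text
clock: 26.12
eef_pos: [0.6231, 0.0442, 0.0822]
eef_rot: [-3.09, -0.071, -0.517]
force: [-1.2, 0.3, -4.8]
width: 0.0479
finger_force: 45.0
(30, 80, 31) xyz [-0.6 -0.   0.4] rot [-0.  0.  0.] clr 5.5
(24, 74, 28.5) xyz [-7.8 -0.   4.5] rot [-0.  -2.5 -0. ] clr 5.5
(18, 71, 27) xyz [-6.7 -0.   1.6] rot [ 0.  -1.5  0. ] clr 5.1
(13, 67, 23) xyz [-6.2  0.   3.8] rot [ 0. -4. -0.] clr 4.7
(8, 62, 18) xyz [-6.3  0.   5.4] rot [-0. -5.  0.] clr 4.7
```

No contact (only the piece's weight shows). Continuing.

```bash
python3 -m pendant '[{"xyz":[-4.2,0,2.4],"rot":[0,-1.3,0],"fingers":20},{"xyz":[-4.2,0,2.4],"rot":[0,-1.2,0],"fingers":20},{"xyz":[-3.4,0,0.8],"rot":[0,-0.8,0],"fingers":20},{"xyz":[-3.4,0,0.8],"rot":[0,-0.7,0],"fingers":20},{"xyz":[-3.1,0,1.9],"rot":[0,-2,0],"fingers":20},{"xyz":[-3.1,0,1.9],"rot":[0,-2,0],"fingers":20},{"xyz":[0,0,0],"rot":[0,0,0],"fingers":20}]'
python3 - <<'E'
from ins import *
rows([(13,67,23),(8,62,18),(5,57,13),(4,53,8),(4,48,4),(4,44,0),(4,36,0)])
E
```

```text
clock: 27.0
eef_pos: [0.6055, 0.0433, 0.0666]
eef_rot: [-3.121, -0.072, -0.301]
force: [0.8, 0.1, -3.7]
width: 0.0475
finger_force: 45.0
(13, 67, 23) xyz [ 0.1 -0.   0.4] rot [-0.  -0.   0.1] clr 4.7
(8, 62, 18) xyz [-6.3  0.   5.4] rot [-0. -5.  0.] clr 4.7
(5, 57, 13) xyz [-3.9 -0.   6.1] rot [ 0. -5.  0.] clr 5.7
(4, 53, 8) xyz [-1.5 -0.   5.5] rot [ 0. -5. -0.] clr 7.6
(4, 48, 4) xyz [0.  0.  6.2] rot [-0. -4.  0.] clr 10.1
(4, 44, 0) xyz [ 0.2 -0.   5.2] rot [-0. -4.  0.] clr 10.5
(4, 36, 0) xyz [1.7 0.  7.8] rot [0. 0. 0.] clr 4.0
```

```bash
python3 -m pendant '[{"xyz":[-3.1,0,2.8],"rot":[0,-2.5,0],"fingers":20},{"xyz":[-3.1,0,2.8],"rot":[0,-2.5,0],"fingers":20},{"xyz":[-2,0,3],"rot":[0,-2.5,0],"fingers":20},{"xyz":[-2,0,3],"rot":[0,-2.5,0],"fingers":20},{"xyz":[-1.5,0,5.5],"rot":[0,-5,0],"fingers":20},{"xyz":[0,0,6.2],"rot":[0,-4,0],"fingers":20},{"xyz":[0,0,5.2],"rot":[0,-4,0],"fingers":20},{"xyz":[0,0,0],"rot":[0,0,0],"fingers":20},{"xyz":[0,0,0],"rot":[0,0,0],"fingers":20}]'
python3 - <<'E'
from ins import *
rows([(4,44,0),(4,36,0),(4,32,0)])
p,d=grab_frame("scene");cv2.imwrite("pics/s5.png",cv2.resize(p[150:290,190:300],(550,600),interpolation=2))
E
```

```text
clock: 28.12
eef_pos: [0.594, 0.0429, 0.037]
eef_rot: [3.12, 0.073, -0.325]
force: [0.0, -0.3, -2.5]
width: 0.0481
finger_force: 45.0
(4, 44, 0) xyz [1.1 0.  0.5] rot [-0.  -0.1  0.1] clr 12.0
(4, 36, 0) xyz [1.7 0.  7.8] rot [0. 0. 0.] clr 4.0
(4, 32, 0) xyz [0.8 0.  3.9] rot [0. 0. 0.] clr 0.0
```

View pics/s5.png

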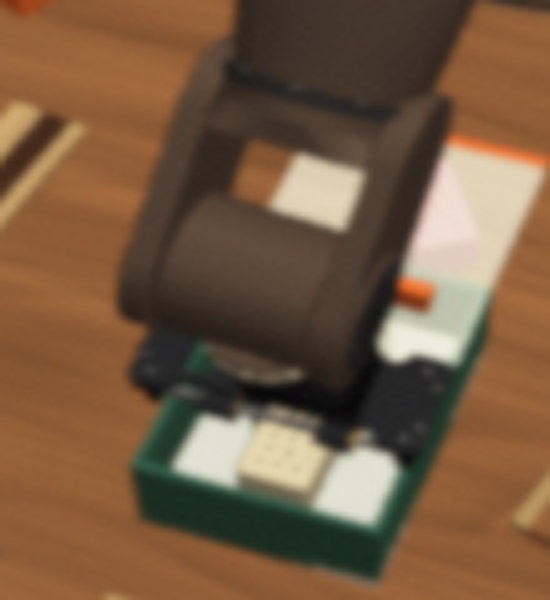

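The piece is inside, level and central, dots up (crop (285,455)). Lowering it gently.

```bash
python3 -m pendant '[{"xyz":[1.5,0,4],"rot":[0,0,0],"fingers":20},{"xyz":[1.2,0,3.5],"rot":[0,0,0],"fingers":20},{"xyz":[0.4,0,2],"rot":[0,0,0],"fingers":20},{"xyz":[0,0,0],"rot":[0,0,0],"fingers":20}]'
python3 -m pendant '[{"xyz":[0.3,0,1.5],"rot":[0,0,0],"fingers":20},{"xyz":[0,0,0],"rot":[0,0,0],"fingers":20}]'
python3 -m pendant '[{"xyz":[0.2,0,1],"rot":[0,0,0],"fingers":20},{"xyz":[0,0,0],"rot":[0,0,0],"fingers":20}]'
```

```text
clock: 28.68
eef_pos: [0.5951, 0.0429, 0.0267]
eef_rot: [3.119, 0.072, -0.328]
force: [0.5, 0.2, -3.9]
width: 0.0477
finger_force: 45.0
clock: 28.92
eef_pos: [0.5952, 0.0429, 0.0253]
eef_rot: [3.119, 0.072, -0.328]
force: [0.3, 0.5, -3.1]
width: 0.0478
finger_force: 45.0
clock: 29.18
eef_pos: [0.5952, 0.0429, 0.0244]
eef_rot: [3.119, 0.072, -0.327]
force: [0.5, -0.1, -3.4]
width: 0.0478
finger_force: 45.0
```

```bash
python3 -m pendant '[{"xyz":[0.2,0,0.7],"rot":[0,0,0],"fingers":20},{"xyz":[0,0,0],"rot":[0,0,0],"fingers":20}]'
python3 -m pendant '[{"xyz":[0.2,0,0.7],"rot":[0,0,0],"fingers":20},{"xyz":[0,0,0],"rot":[0,0,0],"fingers":20}]'
```

```text
clock: 29.42
eef_pos: [0.5952, 0.0429, 0.0243]
eef_rot: [3.119, 0.072, -0.327]
force: [-1.6, -0.3, 6.0]
width: 0.0479
finger_force: 45.0
clock: 29.68
eef_pos: [0.5952, 0.0429, 0.0243]
eef_rot: [3.119, 0.072, -0.327]
force: [-3.7, -0.8, 12.7]
width: 0.0479
finger_force: 45.0
```

```bash
python3 -m pendant '[{"xyz":[0,0,-1],"rot":[0,0,0],"fingers":20},{"xyz":[0,0,0],"rot":[0,0,0],"fingers":70},{"xyz":[0,0,0],"rot":[0,0,0],"fingers":70},{"xyz":[0,0,0],"rot":[0,0,0],"fingers":70},{"xyz":[0,0,-10],"rot":[0,0,0],"fingers":70},{"xyz":[0,0,-30],"rot":[0,0,0],"fingers":70},{"xyz":[0,0,-45],"rot":[0,0,0],"fingers":70},{"xyz":[0,0,-45],"rot":[0,0,0],"fingers":70},{"xyz":[0,0,0],"rot":[0,6,0],"fingers":0},{"xyz":[0,0,0],"rot":[0,6,0],"fingers":0},{"xyz":[0,0,0],"rot":[0,0,0],"fingers":0}]'
python3 - <<'E'
from h import *
a=np.radians(YAW);f=lambda bx,z:[(O[0]+bx*np.cos(a))/1000,(O[1]+bx*np.sin(a))/1000,z]
go(f(-112,.16),down(YAW));go(f(-112,.098),down(YAW))
for n in("scene","top"):
    p,d=grab_frame(n);P,u,v=world(n,d,d>0);hsv=cv2.cvtColor(p,cv2.COLOR_BGR2HSV)[v,u]
    b=(P[:,:2]*1000-O)@np.array([[np.cos(a),-np.sin(a)],[np.sin(a),np.cos(a)]]);z=P[:,2]*1000
    k=(b[:,0]>-15)&(b[:,0]<98)&(abs(b[:,1])<65)&(z>46)&(z<64)
    if k.sum()>9: print(n,k.sum(),np.percentile(b[k],[2,98],axis=0),np.percentile(z[k],[5,50,95]),"slope",np.degrees(np.polyfit(b[k,0],z[k],1)[0]))
E
```

```text
clock: 31.05
eef_pos: [0.6218, 0.0441, 0.1523]
eef_rot: [-3.14, -0.073, -0.001]
force: [-0.5, -0.1, 0.2]
width: 0.042
finger_force: 0.0
turn [-0.02 -0.04  0.06] shift [-158.8    0.    -7.7]
turn [-0.02 -0.04  0.06] shift [-158.8    0.    54.3]
scene 447 [[-12.20797396 -24.27465396]
 [ 83.54163203  22.01523782]] [49.01821387 54.33469171 58.89396644] slope -0.1983893438129201
```

Released, level: top face at 54 mm, slope about 0. Now the near side of the rib, and shut the lid.

```bash
python3 -m pendant '[{"xyz":[-40,0,-8],"rot":[0,0,0],"fingers":0},{"xyz":[-40,0,0],"rot":[0,0,0],"fingers":0},{"xyz":[-40,0,0],"rot":[0,0,0],"fingers":0},{"xyz":[-39,0,0],"rot":[0,0,0],"fingers":0},{"xyz":[0,0,30],"rot":[0,0,0],"fingers":0},{"xyz":[0,0,32],"rot":[0,0,0],"fingers":0},{"xyz":[0,0,0],"rot":[0,0,0],"fingers":0}]' 20
python3 -m pendant '[{"xyz":[12,0,0],"rot":[0,0,0],"fingers":0},{"xyz":[12,0,0],"rot":[0,0,0],"fingers":0},{"xyz":[15,0,0],"rot":[0,0,0],"fingers":0},{"xyz":[15,0,0],"rot":[0,0,0],"fingers":0},{"xyz":[15,0,0],"rot":[0,0,0],"fingers":0},{"xyz":[15,0,0],"rot":[0,0,0],"fingers":0},{"xyz":[15,0,0],"rot":[0,0,0],"fingers":0},{"xyz":[15,0,0],"rot":[0,0,0],"fingers":0},{"xyz":[12,0,0],"rot":[0,0,0],"fingers":0},{"xyz":[8,0,0],"rot":[0,0,0],"fingers":0},{"xyz":[4,0,0],"rot":[0,0,0],"fingers":0},{"xyz":[0,0,0],"rot":[0,0,0],"fingers":0}]'
python3 -c "
from h import *
a=np.radians(YAW);go([(O[0]+34*np.cos(a))/1000,(O[1]+34*np.sin(a))/1000,.098],down(YAW))"
```

```text
clock: 32.02
eef_pos: [0.4634, 0.0368, 0.0957]
eef_rot: [-3.14, -0.073, 0.007]
force: [0.1, 0.1, 0.9]
width: 0.0003
finger_force: 0.0
clock: 33.52
eef_pos: [0.6017, 0.0432, 0.097]
eef_rot: [-3.14, -0.073, -0.001]
force: [0.6, 0.6, 0.5]
width: 0.0006
finger_force: 0.0
turn [-0.02 -0.03  0.06] shift [ 7.2 -0.1 -1. ]
```

```bash
python3 -m pendant '[{"xyz":[4,0,0],"rot":[0,0,0],"fingers":0},{"xyz":[2,0,0],"rot":[0,0,0],"fingers":0},{"xyz":[0,0,0],"rot":[0,0,0],"fingers":0}]'
python3 -m pendant '[{"xyz":[2,0,0],"rot":[0,0,0],"fingers":0},{"xyz":[0,0,0],"rot":[0,0,0],"fingers":0}]'
python3 -m pendant '[{"xyz":[2,0,0],"rot":[0,0,0],"fingers":0},{"xyz":[0,0,0],"rot":[0,0,0],"fingers":0}]'
```

```text
clock: 33.9
eef_pos: [0.6066, 0.0434, 0.097]
eef_rot: [-3.14, -0.073, 0.003]
force: [-5.4, -0.9, 2.6]
width: 0.0003
finger_force: 3.0
clock: 34.15
eef_pos: [0.6066, 0.0434, 0.097]
eef_rot: [-3.14, -0.073, 0.01]
force: [-16.0, -2.3, 8.1]
width: 0.0008
finger_force: 7.9
clock: 34.4
eef_pos: [0.6067, 0.0434, 0.097]
eef_rot: [-3.14, -0.073, 0.017]
force: [-25.5, -3.0, 15.6]
width: 0.0009
finger_force: 12.8
```

```bash
python3 -m pendant '[{"xyz":[-14,0,0],"rot":[0,0,0],"fingers":0},{"xyz":[0,0,-40],"rot":[0,0,0],"fingers":0},{"xyz":[0,0,-50],"rot":[0,0,0],"fingers":0},{"xyz":[-20,45,-20],"rot":[0,0,0],"fingers":0},{"xyz":[-20,45,0],"rot":[0,0,0],"fingers":0},{"xyz":[-20,45,0],"rot":[0,0,0],"fingers":0},{"xyz":[-20,45,0],"rot":[0,0,0],"fingers":0},{"xyz":[-20,45,0],"rot":[0,0,0],"fingers":0},{"xyz":[-20,45,0],"rot":[0,0,0],"fingers":0},{"xyz":[0,0,0],"rot":[0,0,0],"fingers":0}]'
python3 - <<'E'
from h import *
p,d=grab_frame("scene");t,e=grab_frame("top")
cv2.imwrite("pics/s6.png",np.hstack([cv2.resize(p[180:300,200:310],(412,450),interpolation=2),cv2.resize(t[90:210,120:290],(380,450),interpolation=2)]))
E
```

```text
clock: 35.65
eef_pos: [0.4893, -0.2349, 0.207]
eef_rot: [3.14, 0.067, 0.002]
force: [0.8, 0.2, 0.5]
width: 0.0005
finger_force: 0.0
```

View pics/s6.png

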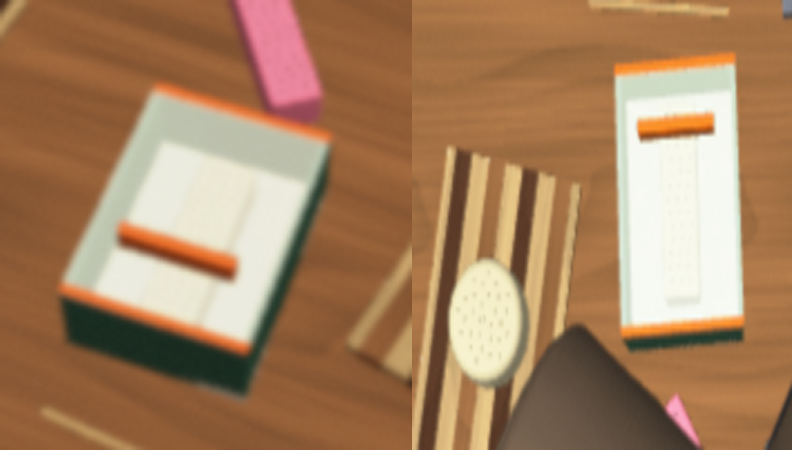

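The lid is fully shut: its far strip is flush at crop (675,65). The piece lies flat inside with its dots up, and the round form is untouched. Handing in.

```bash
python3 -c "
from bench import *
print(sign_off())"
```

```text
the job is handed in; nothing more can be done
None
```

The piece is flat on the plaster inside the damp box with its pricked face up, the lid is fully shut and the round form is undisturbed; I handed the job in at about 36 s, after one set-down on its own board to regrasp the piece at a better angle.

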